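# Wedge the rocking tool chest

### The arm

A 6-joint arm with a two-finger parallel gripper is mounted at the origin on the work surface. World frame = base frame: x ahead of the robot, y to its left, z up, the work surface at z = 0. Lengths are in m, angles in rad, forces in N, time in s.
With the tool pointing down it reaches from about 0.275 to 1 m from the base axis. Payload 8.4 kg.
Tool frame: the origin (TCP) lies between the finger pads; the fingertips stand 22 mm ahead of it and the grasp point (between the pads) lies 3 mm ahead of it; z points along the fingers, y is the line along which they close (so a half turn about z gives the same grasp; the last joint's range is limited). The gripper opens to 85 mm and grips with 20 to 120 N. Pads are 22 mm wide; open, the fingers measure 114 mm over their backs; the gripper's body (76 mm by 85 mm) begins 54 mm behind the grasp point. The pads swing forward as they close: fully open they stand 13 mm farther back than shut.
Start: joints at [-1.147, 0.353, 1.633, -0, 1.155, -0.002], TCP at [0.258, -0.569, 0.253] pointing down, gripper open.
Joint ranges: [-2.63, 2.63], [-0.92, 2.1], [0.06, 2.66], [-1.3, 4.44], [0, 2.69], [-3.02, 3.02]. Speed limits (rad/s): [2.22, 2.22, 2.79, 3.14, 3.14, 3.14].

### API

Orientations are given as a rotation vector (axis times angle).
In Python, from plant import monitor, viewer, workorder, finder gives the robot as it stands.
- The arm moves only by the tool step_arm, never from a script. Its argument "series" is a list that holds one entry, the list of rows, each a list of 5 numbers: the shift along the tool's x, y, z each as a share of 0.025 m, from -1 to 1, then the turn about the tool's z as a share of 8 degrees, from -1 to 1, then the opening, from 0 (shut) to 1 (fully open). A call has 1 to 8 rows; each row shifts and turns the commanded pose from where the row before left it, along the tool's axes as they then stand; what a row does not reach is not made up. A row lasts 1/10 s, in which the tool goes at most 50 mm and 8.59 degrees, less where a joint would pass 70% of its speed; a pose out of reach is approached as far as the arm can. A call with a number of a shift or a turn outside -1 to 1 is refused whole. A call with a gripper value outside its range is refused whole. The fingers move at their own pace and stop on an object; the grip force is fixed at half the most. Time passes only in rows, so rows that do not move let the fingers close. It gives the time, the measured TCP pose, the force, the opening and the grip force at its end, in the units of the state.
- monitor.sense(): the state, without advancing time (a new reading comes with each control period).
- viewer.capture(name): name is "scene" or "top" or "wrist"; returns a dict with "img" (384x512x3 uint8, blue, green, red), "z_map" (384x512 float32, m along the optical axis (not along the pixel's ray), 0 where there is no reading), "mtx" (3x3 intrinsics, pixels), "distortion" ([k1, k2, p1, p2, k3] as OpenCV has them; the pictures are not rectified), "T" (4x4, takes a point from camera to world coordinates); the wrist camera has in their place "mount" (4x4, takes a point from camera to tool coordinates, whose origin is the TCP and whose axes are the flange's). Camera axes: x right, y down, z forward; pixel columns grow to the right and rows downward; lengths in m; the calibration is good to about 2 mm. A picture is of the moment at which its call begins: read the wrist's pose just before it.
- workorder.close_job(): hands the job in; it is judged then, once.
Trained networks look in a picture, given as the dict that the camera call returned (one of the last four; its "shot" number tells which), for a name from the list of things; names that differ only in an ending like _2 or _b are one class to them, and where a whole thing is asked for, a point or a joint stands for the part that bears it (a point fixed in the world has none). Each returns a list of dicts, best first, with "conf" (0 to 1); they miss things now and then, are a little off and sometimes report something else, mostly with a low value. They report only what shows in the picture. A call takes as long as a camera call. They do not tell look-alikes from the thing itself.
- finder.look_for(picture, label): "at" ([x, y, z] in m, in world coordinates, good to about 4 mm: the middle of the surface that is visible of it).
- finder.mark_of(picture, label): "at" ([x, y, z] in m, in world coordinates, good to about 4 mm: a listed point, or the origin of a listed thing).
The state is a dict: "t": time; "joint_pos": joint angles; "dq": joint speeds; "joint_efforts": joint torques, N m; "tool_pos": TCP position; "eef_rot": TCP orientation; "contact_force": force on the tool from outside, world axes, zero at the start; "ft_torque": the same for the moment, N m; "opening": opening from 0.0 (shut) to 1.0 (fully open); "grip_force": force on a finger pad.
Only numpy, scipy, OpenCV 4.12 (cv2) and the standard library are available. Lean on these libraries where they do the work, as an engineer would, in place of code of your own. Each camera call takes 0.05 s, during which the arm holds its last target. There are 200 camera calls.

### The job

The blue tool chest rocks because the corner with the yellow dot hangs over the cut-out of its steel plate. With the fingertips, push the orange wedge along the bench under the foot of that corner, pressing down on the corner to test it, until the chest stands level and no longer rocks. Lift or carry nothing, do not shove the chest or the other things about, and finish while still holding the corner pressed down firmly (about 10 N).

Things in the scene. Friction and masses are not known exactly. Their poses are not given: they have to be found in the camera images.
- chest: Blue tool chest, 200 (x) by 280 (y) mm, about 1.6 kg, on four domed rubber feet (ball-shaped, 28 mm across, 13 mm high), centred at x = +-80, y = +-110 mm. Flat top 102 mm above the feet's undersides, with a handle (120 mm along y, 27 mm high) at its middle. Origin: centre, level with the feet's undersides; z up. Weighted to its (-x, -y) corner: it rests level on three feet.
- press_spot (a point): Yellow 22 mm dot on the chest's flat top, straight above the hanging foot, at x = 80, y = 110, z = 102 mm of the chest: where to press. Moves with the chest.
- hanging_foot (a point): Lowest point of the chest's hanging (+x, +y) foot, a dome of 14 mm radius. It hangs 9 to 16 mm above the sheet, different each time. 2 to 6 N down on this corner tip the chest until the foot lands (lean 0.07 to 0.12 rad); let go, it tips back level. Wedged tight, the corner gives less than 1 mm; a wedge pushed too far lifts it.
- plate: Fixed steel base plate under the chest, 240 (x) by 320 mm (y), whose (+x, +y) corner is cut out: the cut-out is everything with x > 20 and y > 0 mm in the plate's frame, and the wedge slides there on the sheet. Origin: below the chest's middle, 24 mm under the plate's top face. The top face is 12 to 19 mm above the table, so 9 to 16 mm above the sheet.
- sheet: Fixed dark steel sheet, 280 by 570 by 3 mm, under plate, chest and wedge; origin at the centre of its underside, on the table. Its top is 3 mm above the table.
- wedge: Loose orange plastic wedge, about 0.25 kg, 60 wide (x), 150 long (y); its top slopes evenly from 4 mm high at the toe (-y end) to 30 mm at the heel (+y end). Origin: centre of the underside. It lies flat on the sheet with the toe towards the hanging foot. Push its upright heel face towards its -y: it slides with about 1 to 3 N, resists more once tight, and is self-locking under load.
- wedge_toe (a point): Middle of the wedge's toe edge (thin end), on its underside.
- wedge_heel (a point): Middle of the wedge's upright heel face (60 wide, 30 mm high), 15 mm above its underside.
- angle_iron: Loose offcut of steel angle, 35 by 90 by 35 mm, on the sheet; bystander. Origin: underside.
- carton_a: Yellow welding-rod carton, 260 by 75 by 32 mm, beyond the chest; bystander.
- carton_b: Yellow welding-rod carton, 260 by 75 by 32 mm, to the right; bystander.
- hammer: Hammer lying on the bench; bystander.
- wrench: Wrench lying on the bench; bystander.
- spray_can: Can 60 mm in diameter and 170 mm high, standing left or right of the work; bystander.
- mug: White mug, 80 mm in diameter, 90 mm high, standing left or right of the work; bystander.
Mind the look-alikes: they are no part of the job. There is more than one size of the wedge; the job needs the largest.

How it is judged:
On the way:
1. the wedge's toe has been pushed under the hanging foot (y of wedge_toe in the frame of chest between -0.01 and 0.105 m and x of wedge_toe in the frame of chest between 0.04 and 0.12 m), for 0.1 s.
At the end, for the whole second after the job is handed in: The fingers press on the chest with 5 to 40 N, the wedge under the hanging foot carries at least 2.5 N of the chest, which stands level within 0.016 rad and within 20 mm of where it was; wedge and chest are at rest (all of step 1 and contact force between the fingers and chest between 5 and 40 N and contact force between wedge and chest above 2.5 N and angle between chest's own z axis and vertical below 0.016 rad and distance of chest from where it was at the start of the episode below 0.02 m and linear speed of each of chest, wedge below 0.02 m/s); the arm keeps its last pose, push and grip.
It fails at once if the wedge is lifted more than 20 mm or tipped up (height (world z) of wedge above 0.023 m or angle between wedge's own z axis and vertical above 0.3 rad).
It fails at once if the chest is lifted, tipped over or shoved more than 30 mm (height (world z) of chest above 0.045 m or angle between chest's own z axis and vertical above 0.22 rad or distance of chest from where it was at the start of the episode above 0.03 m).
It fails at once if another thing is moved more than 20 mm (distance of any of angle_iron, carton_a, carton_b, hammer, wrench, spray_can, mug from where it was at the start of the episode above 0.02 m).
It also fails if it takes over 56 s, if anything falls off the work surface, if the arm or the gripper's body presses on something with over 40 N, if the wrist force passes 120 N, or if a joint passes its speed limit or range.

## Working session

There is one attempt and no reset: what is moved stays moved. The work goes in short steps, Python scripts to look and compute and a tool call to move; the robot and the scene stay as the last step left them, time stands still between calls to the robot, and variables do not carry over. Pictures are saved under pics/ and viewed, at most 10 in all, crops included, and the job is handed in when it is done.

Besides the shell and the picture viewer there is one more tool, called after "Request:" by a JSON object that holds its "api" and its "payload", one argument or row to a line. step_arm: Moves the arm, as the interface text tells. Its arguments: {"type":"object","properties":{"series":{"type":"array"}},"required":["series"]}

```bash
mkdir -p pics; python3 - <<'E'
from plant import monitor, viewer, workorder, finder
import cv2,numpy as np
s=monitor.sense(); print({k:np.round(v,3).tolist() for k,v in s.items()})
ims=[]
for n in ["scene","top"]:
    p=viewer.capture(n); cv2.imwrite(f"pics/{n}0.png",p["img"])
    for l in ["chest","press_spot","hanging_foot","plate","wedge","wedge_toe","wedge_heel","angle_iron","spray_can","mug","carton_a","hammer","wrench"]:
        print(n,l,[(np.round(d["at"],3).tolist(),round(d["conf"],2)) for d in finder.mark_of(p,l)[:4]])
E
```

```text
{'t': 0.0, 'joint_pos': [-1.147, 0.354, 1.634, -0.0, 1.155, -0.002], 'dq': [-0.001, 0.0, -0.0, -0.001, 0.001, -0.002], 'joint_efforts': [0.001, -60.524, -34.207, 0.0, 0.009, 0.0], 'tool_pos': [0.258, -0.569, 0.253], 'eef_rot': [-3.069, -0.664, 0.0], 'contact_force': [0.118, -0.632, 0.676], 'ft_torque': [-0.05, 0.021, -0.012], 'grip_force': 0.0, 'opening': 0.996}
scene chest [([0.487, -0.116, 0.014], 0.7), ([0.54, 0.093, -0.0], 0.24)]
scene press_spot [([0.551, 0.009, 0.113], 0.57), ([0.358, 0.105, 0.003], 0.29)]
scene hanging_foot [([0.551, 0.007, 0.011], 0.91)]
scene plate []
scene wedge [([0.529, 0.17, 0.003], 0.82), ([0.628, 0.337, 0.001], 0.79), ([0.37, 0.324, 0.002], 0.79), ([0.514, 0.241, 0.017], 0.75)]
scene wedge_toe [([0.537, 0.095, -0.003], 0.95), ([0.343, 0.369, -0.001], 0.82), ([0.6, 0.374, -0.001], 0.63)]
scene wedge_heel [([0.659, 0.294, 0.006], 0.8), ([0.403, 0.285, 0.005], 0.79), ([0.514, 0.242, 0.019], 0.71), ([0.78, -0.103, -0.002], 0.44)]
scene angle_iron [([0.361, 0.108, 0.004], 0.59), ([0.528, 0.171, 0.002], 0.3)]
scene spray_can [([0.363, 0.47, 0.0], 0.57)]
scen
[... 256 characters left out ...]
.487, -0.116, 0.016], 0.64)]
top press_spot [([0.548, 0.007, 0.115], 0.72)]
top hanging_foot []
top plate []
top wedge [([0.524, 0.169, 0.002], 0.94), ([0.632, 0.337, 0.001], 0.65), ([0.366, 0.328, -0.002], 0.49)]
top wedge_toe [([0.343, 0.368, -0.005], 0.67), ([0.54, 0.093, 0.001], 0.6), ([0.599, 0.378, 0.002], 0.53), ([0.486, -0.113, 0.014], 0.19)]
top wedge_heel [([0.514, 0.245, 0.022], 0.96), ([0.392, 0.284, 0.008], 0.8), ([0.522, 0.166, 0.007], 0.57), ([0.662, 0.295, 0.011], 0.53)]
top angle_iron []
top spray_can [([0.366, 0.473, -0.0], 0.84)]
top mug [([0.664, -0.442, -0.004], 0.79)]
top carton_a [([0.431, -0.593, -0.001], 0.71)]
top hammer []
top wrench [([0.577, 0.453, 0.005], 0.77)]
```

View pics/scene0.png

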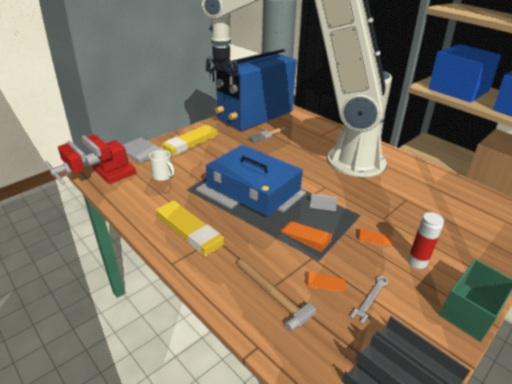

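View pics/top0.png

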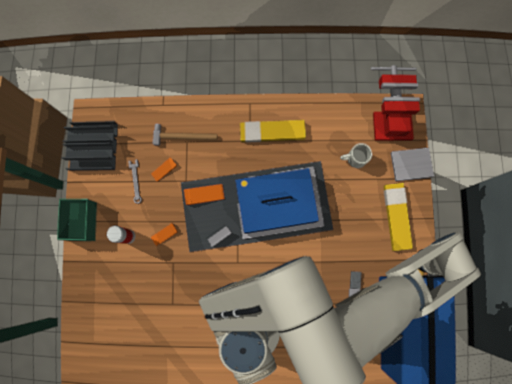

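Lookalikes in the top image: large orange wedge on the sheet (205,195), and small ones on the bench at (165,170) and (164,234). By description I choose the one on the sheet with its toe towards the chest. I'll check it in a crop and measure the lengths.

```bash
cat > h.py <<'E'
import numpy as np,cv2
from scipy.spatial.transform import Rotation as R
from plant import monitor, viewer, workorder, finder
def cloud(p,T):
    z=p["z_map"];v,u=np.indices(z.shape)
    q=cv2.undistortPoints(np.stack([u,v],-1).reshape(-1,1,2).astype(float),p["mtx"],np.array(p["distortion"])).reshape(*z.shape,2)
    c=np.dstack([q*z[...,None],z]); return c@T[:3,:3].T+T[:3,3]
def wristT(p,s):
    T=np.eye(4);T[:3,:3]=R.from_rotvec(s["eef_rot"]).as_matrix();T[:3,3]=s["tool_pos"];return T@p["mount"]
def orange(p):
    h=cv2.cvtColor(p["img"],cv2.COLOR_BGR2HSV); return cv2.inRange(h,(4,150,90),(17,255,255))
E
python3 - <<'E'
from h import *
p=viewer.capture("top"); W=cloud(p,p["T"]); m=orange(p)
n,l,st,c=cv2.connectedComponentsWithStats(m)
for i in range(1,n):
    if st[i,4]>60:
        P=W[(l==i)&(p["z_map"]>0)]; r=cv2.minAreaRect(P[:,:2].astype(np.float32)); print(c[i].round(),st[i,4],np.round(cv2.boxPoints(r),3).tolist(),np.round(r[1],3),np.percentile(P[:,2],[2,98]).round(3))
cv2.imwrite("pics/crop1.png",cv2.resize(p["img"][140:260,130:330],None,fx=4,fy=4,interpolation=cv2.INTER_CUBIC))
E
```

```text
[375. 120.] 74 [[0.7440000176429749, -0.5210000276565552], [0.906000018119812, -0.5669999718666077], [0.9150000214576721, -0.5350000262260437], [0.7540000081062317, -0.48899999260902405]] [0.034 0.168] [-0.006  0.113]
[163. 169.] 338 [[0.5730000138282776, 0.36800000071525574], [0.6439999938011169, 0.2770000100135803], [0.6899999976158142, 0.31299999356269836], [0.6200000047683716, 0.40299999713897705]] [0.059 0.115] [-0.005  0.025]
[204. 194.] 630 [[0.4830000102519989, 0.24500000476837158], [0.5059999823570251, 0.08900000154972076], [0.5720000267028809, 0.0989999994635582], [0.5490000247955322, 0.2540000081062317]] [0.067 0.157] [0.002 0.036]
[164. 234.] 354 [[0.3160000145435333, 0.36000001430511475], [0.37700000405311584, 0.26899999380111694], [0.42100000381469727, 0.2980000078678131], [0.3610000014305115, 0.3889999985694885]] [0.053 0.11 ] [-0.005  0.024]
```

View pics/crop1.png

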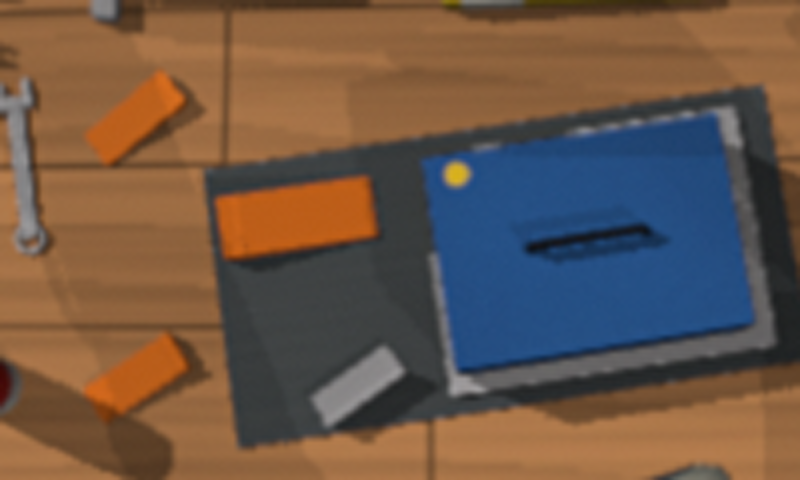

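Request:
{"api": "step_arm", "payload": {
  "series": [
    [[0,0,0,0.955,0],[0,0,0,0.955,0],[0.46,-1,0,0,0],[0.46,-1,0,0,0],[0.46,-1,0,0,0],[0.46,-1,0,0,0],[0.46,-1,0,0,0],[0.46,-1,0,0,0]]
  ]
}}

```text
t: 2.25
tool_pos: [0.3027, -0.4091, 0.2534]
eef_rot: [3.131, 0.249, 0.0]
contact_force: [0.2, 0.1, 0.0]
opening: 0.002
grip_force: 0.0
```

The crop shows the large wedge at crop (300,215), heel to the left, toe toward the yellow dot (456,174); the small ones are at (137,120) and (137,376). The choice is confirmed: 150x60 mm.

Request:
{"api": "step_arm", "payload": {
  "series": [
    [[0.46,-1,0,0,0],[0.46,-1,0,0,0],[0.46,-1,0,0,0],[0.46,-1,0,0,0],[0.46,-1,0,0,0],[0.46,-1,0,0,0],[0.46,-1,0,0,0],[0.46,-1,0,0,0]]
  ]
}}

```text
t: 3.05
tool_pos: [0.3619, -0.1971, 0.2535]
eef_rot: [3.131, 0.249, 0.001]
contact_force: [0.3, 0.2, -0.3]
opening: 0.001
grip_force: 0.0
```

Request:
{"api": "step_arm", "payload": {
  "series": [
    [[0.46,-1,0,0,0],[0.46,-1,0,0,0],[0.46,-1,0,0,0],[0.46,-1,0,0,0],[0.46,-1,0,0,0],[0.46,-1,0,0,0],[0.46,-1,0,0,0],[0.46,-1,0,0,0]]
  ]
}}

```text
t: 3.85
tool_pos: [0.4211, 0.0151, 0.2535]
eef_rot: [3.132, 0.25, 0.001]
contact_force: [0.0, -0.3, -0.1]
opening: -0.003
grip_force: 0.0
```

Request:
{"api": "step_arm", "payload": {
  "series": [
    [[0.46,-1,0,0,0],[0.46,-1,0,0,0],[0.46,-1,0,0,0],[0.46,-1,0,0,0],[0.46,-1,0,0,0],[0.46,-1,0,0,0],[0.46,-1,0,0,0],[0.46,-1,0,0,0]]
  ]
}}

```text
t: 4.65
tool_pos: [0.4802, 0.2272, 0.2534]
eef_rot: [-3.132, -0.25, -0.0]
contact_force: [0.7, -1.0, -0.2]
opening: 0.003
grip_force: 0.0
```

Request:
{"api": "step_arm", "payload": {
  "series": [
    [[0.46,-1,0,0,0],[0.46,-1,0,0,0],[0.46,-1,0,0,0],[0,0,0,0,0]]
  ]
}}

```text
t: 5.05
tool_pos: [0.5029, 0.3083, 0.2533]
eef_rot: [-3.13, -0.252, -0.002]
contact_force: [0.6, -0.8, -0.3]
opening: -0.001
grip_force: 0.0
```

```bash
python3 - <<'E'
from h import *
s=monitor.sense();p=viewer.capture("wrist"); T=wristT(p,s);p["T"]=T;W=cloud(p,T);m=orange(p)
print(s["tool_pos"],s["contact_force"])
n,l,st,c=cv2.connectedComponentsWithStats(m)
for i in range(1,n):
    if st[i,4]>200:
        P=W[(l==i)&(p["z_map"]>0)]; r=cv2.minAreaRect(P[:,:2].astype(np.float32)); print(c[i].round(),st[i,4],np.round(cv2.boxPoints(r),3).tolist(),np.round(r[1],3),np.percentile(P[:,2],[2,98]).round(3))
for q in ["press_spot","wedge_heel","wedge_toe"]: print(q,[(np.round(d["at"],3).tolist(),round(d["conf"],2)) for d in finder.mark_of(p,q)[:3]])
cv2.imwrite("pics/w1.png",p["img"])
E
```

```text
[0.50292712 0.30827846 0.2532619 ] [ 0.57690542 -0.83905963 -0.2702124 ]
[249.  40.] 4448 [[0.5799999833106995, 0.36399999260902405], [0.6480000019073486, 0.27799999713897705], [0.6840000152587891, 0.3059999942779541], [0.6159999966621399, 0.3919999897480011]] [0.045 0.11 ] [-0.    0.02]
[371. 162.] 6743 [[0.48399999737739563, 0.23899999260902405], [0.5090000033378601, 0.08699999749660492], [0.5690000057220459, 0.09700000286102295], [0.5429999828338623, 0.24899999797344208]] [0.061 0.154] [0.006 0.032]
[209. 259.] 1339 [[0.3100000023841858, 0.3269999921321869], [0.48899999260902405, 0.25999999046325684], [0.5130000114440918, 0.3240000009536743], [0.3330000042915344, 0.39100000262260437]] [0.068 0.192] [-0.001  0.017]
press_spot []
wedge_heel [([0.518, 0.245, 0.016], 0.88), ([0.398, 0.28, 0.01], 0.8), ([0.662, 0.291, 0.007], 0.76)]
wedge_toe [([0.341, 0.369, 0.001], 0.95), ([0.541, 0.091, 0.002], 0.78), ([0.597, 0.381, -0.005], 0.59)]
```

View pics/w1.png

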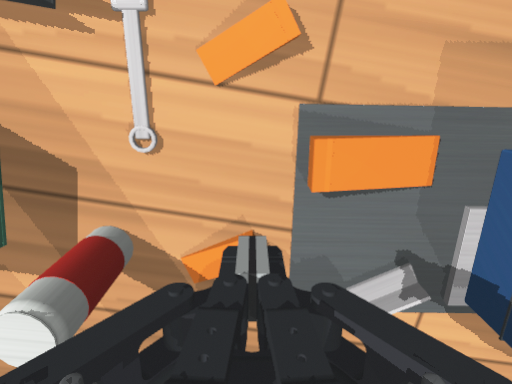

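The wrist view shows the target wedge at (371,162), aligned with the tool and clear space behind its heel at (312,163). Now descend.

Request:
{"api": "step_arm", "payload": {
  "series": [
    [[0,0,1,0,0],[0,0,1,0,0],[0,0,1,0,0],[0,0,1,0,0],[0,0,1,0,0],[0,0,1,0,0],[0,0,1,0,0],[0,0,1,0,0]]
  ]
}}

```text
t: 6.05
tool_pos: [0.5021, 0.3045, 0.0527]
eef_rot: [3.132, 0.248, 0.0]
contact_force: [-0.6, -0.1, -0.7]
opening: 0.005
grip_force: 0.0
```

Request:
{"api": "step_arm", "payload": {
  "series": [
    [[0,0,0.6,0,0],[0,0,0.2,0,0],[0,0.6,0,0,0],[0,0.6,0,0,0],[0,0.4,0,0,0],[0,0,0,0,0]]
  ]
}}

```text
t: 6.65
tool_pos: [0.5091, 0.2643, 0.0342]
eef_rot: [-3.132, -0.247, -0.001]
contact_force: [0.4, 0.6, -0.5]
opening: 0.001
grip_force: 0.0
```

Request:
{"api": "step_arm", "payload": {
  "series": [
    [[0,0.3,0,0,0],[0,0.3,0,0,0],[0,0.4,0,0,0],[0,0.4,0,0,0],[0,0.4,0,0,0],[0,0.4,0,0,0],[0,0.4,0,0,0],[0,0.4,0,0,0]]
  ]
}}

```text
t: 7.45
tool_pos: [0.5205, 0.1911, 0.0333]
eef_rot: [3.132, 0.25, -0.0]
contact_force: [-0.7, 1.2, 1.3]
opening: -0.002
grip_force: 1.1
```

```bash
cat > look.py <<'E'
from h import *
s=monitor.sense(); print(s["t"],s["tool_pos"].round(4) if hasattr(s["tool_pos"],"round") else s["tool_pos"],np.round(s["contact_force"],1))
for n in ["scene","top"]:
    p=viewer.capture(n);W=cloud(p,p["T"]);m=orange(p)
    _,l,st,c=cv2.connectedComponentsWithStats(m)
    for i in range(1,len(st)):
        if st[i,4]>60 and n=="top":
            P=W[(l==i)&(p["z_map"]>0)]; 
            if abs(P[:,0].mean()-.54)<.06: print(np.round(cv2.boxPoints(cv2.minAreaRect(P[:,:2].astype(np.float32))),3).tolist())
    for q in ["press_spot","wedge_heel","wedge_toe","chest"]: print(n,q,[(np.round(d["at"],3).tolist(),round(d["conf"],2)) for d in finder.mark_of(p,q)[:3] if d["conf"]>.4])
    cv2.imwrite(f"pics/L{n}_{s['t']:.2f}.png",p["img"])
E
python3 look.py
```

```text
7.45 [0.5205 0.1911 0.0333] [-0.7  1.2  1.3]
scene press_spot [([0.55, 0.011, 0.116], 0.93)]
scene wedge_heel [([0.523, 0.176, 0.019], 0.95), ([0.658, 0.296, 0.007], 0.93), ([0.403, 0.284, 0.005], 0.57)]
scene wedge_toe [([0.602, 0.375, -0.0], 0.93), ([0.551, 0.03, -0.002], 0.84), ([0.342, 0.37, 0.0], 0.76)]
scene chest [([0.49, -0.118, 0.015], 0.56)]
[[0.4449999928474426, 0.14499999582767487], [0.46000000834465027, 0.03099999949336052], [0.5789999961853027, 0.04699999839067459], [0.5630000233650208, 0.16099999845027924]]
top press_spot [([0.549, 0.004, 0.114], 0.64)]
top wedge_heel [([0.663, 0.293, 0.012], 0.78), ([0.528, 0.178, 0.019], 0.69)]
top wedge_toe [([0.549, 0.026, -0.0], 0.96), ([0.598, 0.376, 0.002], 0.64), ([0.342, 0.369, -0.002], 0.51)]
top chest [([0.485, -0.115, 0.015], 0.89), ([0.762, 0.249, -0.001], 0.44)]
```

Request:
{"api": "step_arm", "payload": {
  "series": [
    [[0,0.3,0,0,0],[0,0.3,0,0,0],[0,0.3,0,0,0],[0,0.2,0,0,0],[0,0.2,0,0,0]]
  ]
}}

```text
t: 8.45
tool_pos: [0.5256, 0.1592, 0.0333]
eef_rot: [-3.132, -0.249, 0.0]
contact_force: [-0.0, 1.3, -0.5]
opening: 0.004
grip_force: 0.7
```

Request:
{"api": "step_arm", "payload": {
  "series": [
    [[0,0.16,0,0,0],[0,0.16,0,0,0]]
  ]
}}

```text
t: 8.65
tool_pos: [0.5269, 0.1516, 0.0333]
eef_rot: [-3.132, -0.249, -0.0]
contact_force: [-0.4, 1.2, -0.1]
opening: -0.004
grip_force: 0.7
```

Request:
{"api": "step_arm", "payload": {
  "series": [
    [[0,0.16,0,0,0],[0,0.16,0,0,0]]
  ]
}}

```text
t: 8.85
tool_pos: [0.5281, 0.1438, 0.0333]
eef_rot: [-3.132, -0.25, -0.0]
contact_force: [-0.8, 1.7, -1.3]
opening: -0.0
grip_force: 0.7
```

Request:
{"api": "step_arm", "payload": {
  "series": [
    [[0,0.16,0,0,0],[0,0.1,0,0,0]]
  ]
}}

```text
t: 9.05
tool_pos: [0.5291, 0.1373, 0.0333]
eef_rot: [3.132, 0.249, -0.0]
contact_force: [-0.5, 1.3, -0.5]
opening: 0.003
grip_force: 0.7
```

Request:
{"api": "step_arm", "payload": {
  "series": [
    [[0,0.1,0,0,0],[0,0.1,0,0,0]]
  ]
}}

```text
t: 9.25
tool_pos: [0.5299, 0.1327, 0.0333]
eef_rot: [-3.131, -0.249, -0.0]
contact_force: [-1.0, 4.7, -1.0]
opening: 0.001
grip_force: 2.2
```

Request:
{"api": "step_arm", "payload": {
  "series": [
    [[0,0.06,0,0,0],[0,0,0,0,0]]
  ]
}}

```text
t: 9.45
tool_pos: [0.5301, 0.1313, 0.0333]
eef_rot: [-3.131, -0.249, -0.0]
contact_force: [-1.0, 3.7, -0.3]
opening: -0.003
grip_force: 1.7
```

```bash
python3 look.py
```

```text
9.45 [0.5301 0.1313 0.0333] [-1.   3.7 -0.3]
scene press_spot [([0.551, 0.01, 0.117], 0.63)]
scene wedge_heel [([0.66, 0.29, 0.008], 0.83), ([0.402, 0.282, 0.004], 0.64)]
scene wedge_toe [([0.597, 0.376, -0.0], 0.72), ([0.559, -0.027, -0.0], 0.7), ([0.344, 0.371, -0.001], 0.57)]
scene chest [([0.491, -0.117, 0.014], 0.64), ([0.782, -0.101, -0.002], 0.53)]
[[0.46700000762939453, 0.039000000804662704], [0.5740000009536743, 0.03700000047683716], [0.574999988079071, 0.08399999886751175], [0.46799999475479126, 0.0860000029206276]]
top press_spot [([0.549, 0.005, 0.114], 0.83)]
top wedge_heel [([0.661, 0.292, 0.012], 0.72), ([0.393, 0.282, 0.007], 0.57), ([0.536, 0.122, 0.018], 0.44)]
top wedge_toe [([0.6, 0.376, 0.003], 0.66), ([0.485, -0.115, 0.017], 0.63), ([0.342, 0.367, -0.003], 0.43)]
top chest [([0.486, -0.115, 0.015], 0.84)]
```

Request:
{"api": "step_arm", "payload": {
  "series": [
    [[0,-0.8,0,0,0],[0,-0.2,-0.6,0,0],[0,0,-1,0,0],[0,0,-1,0,0],[0,0,-1,0,0],[0,0,-1,0,0],[0,0,-1,0,0],[0,0,0,0,0]]
  ]
}}

```text
t: 10.75
tool_pos: [0.5281, 0.156, 0.1766]
eef_rot: [-3.131, -0.25, -0.008]
contact_force: [0.2, 1.0, 0.1]
opening: -0.003
grip_force: 0.0
```

Request:
{"api": "step_arm", "payload": {
  "series": [
    [[0,1,0,0,0],[0,1,0,0,0],[0,1,0,0,0],[0,1,0,0,0],[0,1,0,0,0],[0,1,0,0,0],[0,0,0.6,0,0],[0,0,0,0,0]]
  ]
}}

```text
t: 11.55
tool_pos: [0.5484, 0.0068, 0.1562]
eef_rot: [3.132, 0.247, -0.006]
contact_force: [-0.3, -0.5, -0.6]
opening: -0.001
grip_force: 0.0
```

```bash
python3 look.py
```

```text
11.55 [0.5484 0.0068 0.1562] [-0.3 -0.5 -0.6]
scene press_spot [([0.547, 0.01, 0.115], 0.94)]
scene wedge_heel [([0.662, 0.293, 0.009], 0.89), ([0.401, 0.278, 0.009], 0.76)]
scene wedge_toe [([0.598, 0.373, 0.003], 0.9), ([0.556, -0.031, 0.003], 0.83), ([0.343, 0.368, -0.003], 0.72)]
scene chest [([0.49, -0.115, 0.015], 0.96)]
[[0.46700000762939453, 0.050999999046325684], [0.5649999976158142, 0.04399999976158142], [0.5680000185966492, 0.09099999815225601], [0.4699999988079071, 0.09799999743700027]]
top press_spot [([0.552, 0.005, 0.112], 0.79)]
top wedge_heel [([0.658, 0.29, 0.011], 0.75), ([0.392, 0.282, 0.008], 0.54), ([0.534, 0.12, 0.02], 0.47)]
top wedge_toe [([0.339, 0.367, -0.002], 0.79)]
top chest [([0.488, -0.116, 0.014], 0.93)]
```

Now descend slowly to press.

Request:
{"api": "step_arm", "payload": {
  "series": [
    [[0,0,0.36,0,0],[0,0,0.16,0,0],[0,0,0,0,0]]
  ]
}}

```text
t: 12.35
tool_pos: [0.5492, 0.0078, 0.1442]
eef_rot: [-3.132, -0.25, 0.003]
contact_force: [-0.2, -0.1, -0.1]
opening: -0.0
grip_force: 0.0
```

Request:
{"api": "step_arm", "payload": {
  "series": [
    [[0,0,0.08,0,0],[0,0,0,0,0]]
  ]
}}

```text
t: 12.55
tool_pos: [0.5499, 0.0078, 0.1431]
eef_rot: [-3.132, -0.25, 0.0]
contact_force: [-0.6, -0.1, -0.1]
opening: 0.001
grip_force: 0.0
```

Request:
{"api": "step_arm", "payload": {
  "series": [
    [[0,0,0.06,0,0],[0,0,0,0,0]]
  ]
}}

```text
t: 12.75
tool_pos: [0.5499, 0.0078, 0.1417]
eef_rot: [3.132, 0.25, -0.0]
contact_force: [0.3, 0.3, 0.1]
opening: -0.0
grip_force: 0.0
```

Request:
{"api": "step_arm", "payload": {
  "series": [
    [[0,0,0.06,0,0],[0,0,0,0,0]]
  ]
}}

```text
t: 12.95
tool_pos: [0.5498, 0.0078, 0.1402]
eef_rot: [3.132, 0.25, -0.0]
contact_force: [-0.5, -0.2, -0.1]
opening: -0.002
grip_force: 0.0
```

Request:
{"api": "step_arm", "payload": {
  "series": [
    [[0,0,0.06,0,0],[0,0,0,0,0]]
  ]
}}

```text
t: 13.15
tool_pos: [0.5498, 0.0078, 0.1386]
eef_rot: [-3.132, -0.25, 0.0]
contact_force: [-0.4, 0.5, 1.3]
opening: -0.0
grip_force: 0.0
```

Request:
{"api": "step_arm", "payload": {
  "series": [
    [[0,0,0.05,0,0],[0,0,0,0,0]]
  ]
}}

```text
t: 13.35
tool_pos: [0.5499, 0.0078, 0.1374]
eef_rot: [-3.132, -0.25, 0.0]
contact_force: [-0.4, -0.7, 0.9]
opening: -0.004
grip_force: 0.0
```

Request:
{"api": "step_arm", "payload": {
  "series": [
    [[0,0,0.04,0,0],[0,0,0,0,0]]
  ]
}}

```text
t: 13.55
tool_pos: [0.5501, 0.0079, 0.1372]
eef_rot: [-3.132, -0.25, -0.001]
contact_force: [-2.8, 0.1, 7.9]
opening: 0.002
grip_force: 4.0
```

Request:
{"api": "step_arm", "payload": {
  "series": [
    [[0,0,0.04,0,0],[0,0,0,0,0]]
  ]
}}

```text
t: 13.75
tool_pos: [0.5502, 0.0079, 0.137]
eef_rot: [-3.132, -0.25, -0.001]
contact_force: [-4.7, -0.7, 16.4]
opening: -0.001
grip_force: 8.5
```

Request:
{"api": "step_arm", "payload": {
  "series": [
    [[0,0,0.04,0,0],[0,0,0,0,0]]
  ]
}}

```text
t: 13.95
tool_pos: [0.5503, 0.008, 0.1369]
eef_rot: [-3.132, -0.25, -0.002]
contact_force: [-8.7, 1.2, 26.3]
opening: -0.001
grip_force: 13.1
```

Request:
{"api": "step_arm", "payload": {
  "series": [
    [[0,0,-0.06,0,0],[0,0,0,0,0],[0,0,0,0,0],[0,0,0,0,0]]
  ]
}}

```text
t: 14.35
tool_pos: [0.5502, 0.0079, 0.1371]
eef_rot: [-3.132, -0.25, -0.001]
contact_force: [-3.8, 0.5, 12.2]
opening: -0.003
grip_force: 6.0
```

```bash
python3 look.py; python3 - <<'E'
from h import *
for n in ["scene","top"]:
    p=viewer.capture(n);W=cloud(p,p["T"])
    h=cv2.cvtColor(p["img"],cv2.COLOR_BGR2HSV); m=(cv2.inRange(h,(95,120,40),(125,255,255))>0)&(p["z_map"]>0)
    P=W[m]; P=P[(np.hypot(P[:,0]-.487,P[:,1]+.116)<.17)&(abs(P[:,2]-.115)<.012)]
    for _ in range(4):
        a,*_=np.linalg.lstsq(np.c_[P[:,:2],np.ones(len(P))],P[:,2],rcond=None)
        r=P[:,2]-np.c_[P[:,:2],np.ones(len(P))]@a; P=P[abs(r)<max(2*r.std(),.001)]
    print(n,len(P),a.round(4),r.std(),np.hypot(*a[:2]))
print(monitor.sense()["contact_force"])
E
```

```text
14.35 [0.5502 0.0079 0.1371] [-3.8  0.5 12.2]
scene press_spot [([0.551, 0.009, 0.116], 0.89), ([0.583, 0.453, 0.004], 0.43)]
scene wedge_heel [([0.657, 0.294, 0.006], 0.91), ([0.533, 0.119, 0.02], 0.89), ([0.4, 0.28, 0.005], 0.81)]
scene wedge_toe [([0.34, 0.368, -0.003], 0.85), ([0.595, 0.374, -0.0], 0.68), ([0.558, -0.029, -0.002], 0.65)]
scene chest [([0.492, -0.116, 0.018], 0.67)]
top press_spot [([0.428, -0.594, -0.0], 0.69), ([0.55, 0.009, 0.113], 0.58)]
top wedge_heel [([0.392, 0.281, 0.009], 0.85), ([0.659, 0.295, 0.008], 0.83)]
top wedge_toe [([0.6, 0.378, 0.002], 0.86), ([0.34, 0.367, -0.001], 0.72), ([0.552, 0.007, 0.112], 0.58)]
top chest [([0.483, -0.116, 0.017], 0.56)]
scene 1458 [-0.0013 -0.002   0.1156] 0.0012769865554098168 0.002381548940689696
top 2490 [0.0019 0.0007 0.1148] 0.002947905513629715 0.002005567840092958
[-3.91181082  0.50633988 12.020425  ]
```

```bash
python3 -c "
from plant import workorder
print(workorder.close_job())"
```

```text
the job is handed in; nothing more can be done
None
```

I pushed the wedge tight under the hanging foot and handed the job in while pressing the corner with about 12 N. The chest measured level to about 0.002 rad and gave less than 1 mm, though the hand-in returned no verdict.

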